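Return the solvent bottles to their colour-coded trays

TASK

Put the four empty solvent bottles away on the chromatography bench: stand each one upright and flat on the floor of the tray whose colour matches its cap, fully inside the rim. Carry the glass bottles upright and set them down without dropping or knocking any over, and leave the beaker and the vial block where they are.

Things in the scene. Friction and masses are not known exactly. Their poses are not given: they have to be found in the camera images.
- blue_bottle: loose empty closed round laboratory bottle with a blue screw cap: clear glass, 46 mm diameter up to 52 mm height, narrowing to a 28 mm neck, then the cap, 38 mm diameter, from 70 to 92 mm height (total height 92 mm), about 90 g. Origin: centre of the underside; z points up. The cap is fixed to the bottle and can be gripped from above to carry it.
- red_bottle: loose empty closed round laboratory bottle with a red screw cap: brown glass, 46 mm diameter up to 52 mm height, narrowing to a 28 mm neck, then the cap, 38 mm diameter, from 70 to 92 mm height (total height 92 mm), about 90 g. Origin: centre of the underside; z points up. The cap is fixed to the bottle and can be gripped from above to carry it.
- yellow_bottle: loose empty closed square laboratory bottle with a yellow screw cap: clear glass, 50 x 50 mm square up to 70 mm height, narrowing to a 28 mm neck, then the cap, 38 mm diameter, from 87 to 109 mm height (total height 109 mm), about 120 g. Origin: centre of the underside; z points up; x and y are square to the flat sides. The cap is fixed to the bottle and can be gripped from above to carry it.
- green_bottle: loose empty closed square laboratory bottle with a green screw cap: brown glass, 50 x 50 mm square up to 70 mm height, narrowing to a 28 mm neck, then the cap, 38 mm diameter, from 87 to 109 mm height (total height 109 mm), about 120 g. Origin: centre of the underside; z points up; x and y are square to the flat sides. The cap is fixed to the bottle and can be gripped from above to carry it.
- blue_tray: fixed shallow blue round tray, 74 mm outside and 66 mm inside diameter, inner floor 4 mm and rim 12 mm above the bench (a thin dark pad marks the floor's middle). Origin: centre of the underside, on the bench; z up.
- red_tray: fixed shallow red round tray, 74 mm outside and 66 mm inside diameter, inner floor 4 mm and rim 12 mm above the bench (a thin dark pad marks the floor's middle). Origin: centre of the underside, on the bench; z up.
- yellow_tray: fixed shallow yellow square tray, 76 x 76 mm outside, 68 x 68 mm inside, inner floor 4 mm and rim 12 mm above the bench (a thin dark pad marks the floor's middle). Origin: centre of the underside, on the bench; z up; x and y are square to its sides. The square bottle only stands flat in it with its sides turned to within about 25 degrees of the tray's (any quarter turn is as good).
- green_tray: fixed shallow green square tray, 76 x 76 mm outside, 68 x 68 mm inside, inner floor 4 mm and rim 12 mm above the bench (a thin dark pad marks the floor's middle). Origin: centre of the underside, on the bench; z up; x and y are square to its sides. The square bottle only stands flat in it with its sides turned to within about 25 degrees of the tray's (any quarter turn is as good).
- beaker: bystander: loose empty glass beaker, open on top, 52 mm diameter, 60 mm tall, 120 g. Origin: centre of the underside; z up.
- vial_block: bystander: loose grey block 64 x 44 x 26 mm (long side along its x) holding six small white-capped vials, 38 mm tall in all, 200 g. Origin: centre of the underside; z up.

How it is judged:
By the outcome, as a careful person would: the job done as asked, in the order asked, and still so for the second after the job is handed in, with the robot touching nothing.
It also fails if it takes over 115 s, if anything falls off the work surface, if the arm or the gripper's body presses on something with over 40 N, if the wrist force passes 120 N, or if a joint passes its speed limit or range.

ROBOT

A 6-joint arm with a two-finger parallel gripper is mounted at the origin on the work surface. World frame = base frame: x ahead of the robot, y to its left, z up, the work surface at z = 0. Lengths are in mm, angles in degrees, forces in N, time in s.
With the tool pointing down it reaches from about 225 to 725 mm from the base axis. Payload 3.1 kg.
Tool frame: the origin (TCP) lies on the front face of the gripper's body, between the roots of the fingers; the fingertips stand 73 mm ahead of it and the grasp point (between the pads) lies 54 mm ahead of it; z points along the fingers, y is the direction in which the jaws open and shut (so a half turn about z gives the same grasp; the last joint's range is limited). The gripper opens to 85 mm and grips with 20 to 120 N. Pads are 22 mm wide; open, the fingers measure 114 mm over their backs; the gripper's body (76 mm by 85 mm) begins 54 mm behind the grasp point. The pads swing forward as they close: fully open they stand 13 mm farther back than shut.
Start: joints at [57.479, 2.75, 5.684, 92.934, 0, 82.678], TCP at [223.529, 475.029, 303.912] pointing down, gripper open.
Joint ranges: [-166.93, 166.93], [-56.73, 111.36], [-69.38, 81.34], [-121.58, 131.49], [-85.45, 84.26], [-180, 180]. Speed limits (degrees/s): [159.86, 159.86, 180, 180, 180, 180].

INTERFACE

Orientations are given as [roll, pitch, yaw] about the fixed x, y, z axes, in that order (R = Rz(yaw) Ry(pitch) Rx(roll)).
In Python, from plant import get_state, grab_frame, sign_off gives the robot as it stands.
- The arm moves only by the tool move_arm, never from a script. Its argument "rows" is a list of rows, each a list of 3 entries, a list of its own where there are three numbers: the finger opening in mm, from 0 to 85.4, then the shift along the tool's x, y, z in units of 0.3 m (1.0 is 0.3 m), then the turn about the tool's z in units of 2 pi rad (1.0 is 2 pi rad). A call has 1 to 12 rows; each row shifts and turns the commanded pose from where the row before left it, along the tool's axes as they then stand; what a row does not reach is not made up. A row lasts 1/10 s, in which the tool goes at most 50 mm and 8.59 degrees, less where a joint would pass 70% of its speed; a pose out of reach is approached as far as the arm can. A call with a number of a shift or a turn outside -1 to 1 is refused whole. A call with a gripper value outside its range is refused whole. The fingers move at their own pace and stop on an object; the grip force is fixed at half the most. Time passes only in rows, so rows that do not move let the fingers close. It gives the time, the measured TCP pose, the force and the opening at its end, in the units of the state.
- get_state(): the state, without advancing time (a new reading comes with each control period).
- grab_frame(name): name is "scene" or "top" or "wrist"; returns a dict with "img" (384x512x3 uint8, red, green, blue), "range_z" (384x512 float32, mm along the optical axis (not along the pixel's ray), 0 where there is no reading), "fov_y" (degrees; the focal length in pixels is half the picture's height over the tangent of half this angle, whatever the lens; pixels are square), "cx", "cy" (the principal point, pixels), "camera_from_world" (4x4, takes a point from world to camera coordinates). Camera axes: x right, y down, z forward; pixel columns grow to the right and rows downward; lengths in mm; the calibration is good to about 2 mm. A picture is of the moment at which its call begins.
- sign_off(): hands the job in, once; it reports no verdict.
The state is a dict: "time_s": time; "joint_pos": joint angles; "joint_vel": joint speeds; "tau": joint torques, N m; "ee_pos": TCP position; "tcp_rot": TCP orientation; "ft_force": force on the tool from outside, world axes, zero at the start; "moment": the same for the moment, N m; "opening": finger opening in mm.
Only numpy, scipy, OpenCV 4.12 (cv2) and the standard library are available. Lean on these libraries where they do the work, as an engineer would, in place of code of your own. Each camera call takes 0.05 s, during which the arm holds its last target.

## Working session

There is one attempt and no reset: what is moved stays moved. The work goes in short steps, Python scripts to look and compute and a tool call to move; the robot and the scene stay as the last step left them, time stands still between calls to the robot, and variables do not carry over. Pictures are saved under pics/ and viewed, and the job is handed in when it is done.

Besides the shell and the picture viewer there is one more tool, called after ">>>" by a JSON object that holds its "api" and its "payload", one argument or row to a line. move_arm: Moves the arm, as the interface text tells. Shifts and turns lie within -1 to 1; 1 stands for 0.3 m of shift or 2 pi rad of turn. Its arguments: {"type":"object","properties":{"rows":{"type":"array","items":{"type":"array"}}},"required":["rows"]}

```bash
mkdir -p pics; python3 - <<'E'
from plant import *
import cv2,numpy as np
s=get_state();print(s)
for n in("scene","top"):
    f=grab_frame(n);cv2.imwrite(f"pics/{n}0.png",f["img"][:,:,::-1]);np.savez(f"{n}0.npz",**f)
    print(n,f["fov_y"],f["cx"],f["cy"],f["camera_from_world"].round(3).tolist(), (f["range_z"]>0).mean())
E
```

```text
{'time_s': 0.0, 'joint_pos': array([ 5.74799470e+01,  2.79051730e+00,  5.58980038e+00,  9.29335319e+01,
       -8.08421051e-04,  8.26780357e+01]), 'joint_vel': array([ 0.0010316 , -0.00735229,  0.03295013, -0.01799493,  0.00133931,
        0.06465145]), 'tau': array([ 1.15726116e-04, -3.38777304e+01,  3.20016897e+01,  2.01891706e-02,
       -2.04961434e-04,  3.66243739e-06]), 'ee_pos': array([223.28307934, 474.65049253, 302.72267103]), 'tcp_rot': array([-1.79866743e+02, -1.63074743e-02,  1.54801893e+02]), 'ft_force': array([-0.17255376,  0.4329653 ,  0.13894182]), 'moment': array([ 0.03843953, -0.00396202,  0.01755045]), 'opening': 85.56130232948267}
scene 46.80488953471625 258.43348550917267 197.35618120814337 [[0.388, 0.921, 0.011, -210.65], [0.753, -0.31, -0.58, -359.5], [-0.531, 0.234, -0.815, 1355.04], [0.0, 0.0, 0.0, 1.0]] 0.9961903889973959
top 50.02097371127886 254.4472580107312 192.12495732950427 [[0.039, -0.999, 0.003, -15.125], [-0.978, -0.039, -0.203, 540.948], [0.203, 0.005, -0.979, 865.533], [0.0, 0.0, 0.0, 1.0]] 0.9961700439453125
```

```bash
ls -la
```

```text
total 2708
drwxr-xr-x  3 agent agent    4096 Dec  6 05:30 .
drwxr-xr-x 23 root  root     4096 Dec  6 05:30 ..
drwxr-xr-x  2 agent agent    4096 Dec  6 05:30 pics
-rw-r--r--  1 agent agent 1377894 Dec  6 05:30 scene0.npz
-rw-r--r--  1 agent agent 1377894 Dec  6 05:30 top0.npz
```

View pics/top0.png

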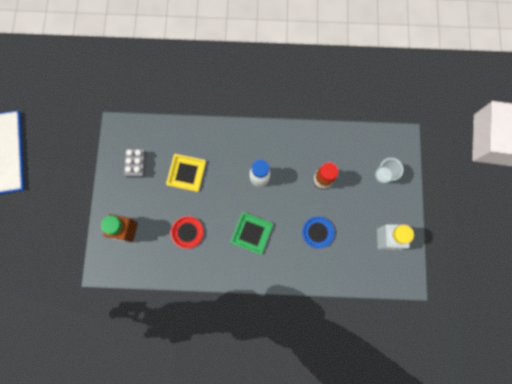

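View pics/scene0.png

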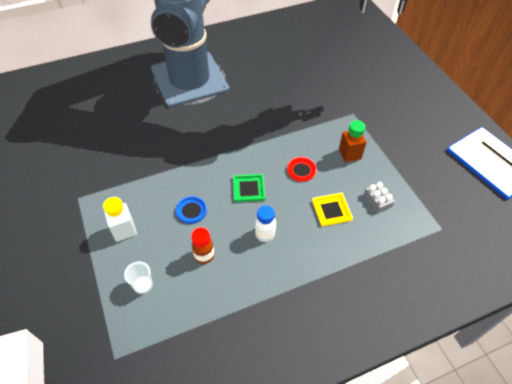

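```bash
cat > h.py <<'E'
import numpy as np,cv2
def setup(f):
    img=f["img"];H=img.shape[0];fl=H/2/np.tan(np.radians(float(f["fov_y"]))/2)
    T=np.array(f["camera_from_world"]);R=T[:3,:3];C=-R.T@T[:3,3]
    v,u=np.mgrid[:H,:img.shape[1]]
    d=np.stack([(u-f["cx"])/fl,(v-f["cy"])/fl,np.ones(u.shape)],-1)@R
    hsv=cv2.cvtColor(img,cv2.COLOR_RGB2HSV)
    return img,hsv,d,C,C+d*f["range_z"][...,None]
def plane(d,C,z): return C+d*((z-C[2])/d[...,2])[...,None]
HUE={'blue':(105,125),'red':None,'yellow':(22,35),'green':(50,85)}
def mask(hsv,c,smin=150,vmin=70):
    h,s,v=[hsv[...,i] for i in range(3)]
    m=(s>smin)&(v>vmin)
    if c=='red': return m&((h<5)|(h>174))
    a,b=HUE[c]; return m&(h>=a)&(h<=b)
E
cat > m.py <<'E'
from h import *
for n in("top","scene"):
    f=dict(np.load(n+"0.npz"));img,hsv,d,C,P=setup(f);print(n,"cam",C.round())
    wd=(P[...,0]>150)&(P[...,0]<700)&(abs(P[...,1])<420)
    for c,hz in(('blue',92),('red',92),('yellow',109),('green',109)):
        m=mask(hsv,c)&wd
        k,lab,st,cen=cv2.connectedComponentsWithStats(m.astype(np.uint8))
        for i in range(1,k):
            if st[i,4]<80: continue
            mm=lab==i;z=np.median(P[mm][:,2]);hi=z>40
            if hi:
                top=mm&(P[...,2]>hz-6)
                q=plane(d,C,hz)[top][:,:2];(x,y),r=cv2.minEnclosingCircle(q.astype(np.float32))
                print(c,'cap',cen[i].round(),'z',P[mm][:,2].max().round(1),'n',top.sum(),'circ',round(x,1),round(y,1),round(r,1),'mean',q.mean(0).round(1),'depthmean',P[top].mean(0).round(1))
                cx,cy=q.mean(0);near=(np.hypot(P[...,0]-cx,P[...,1]-cy)<45)
                if hz==109:
                    s=near&(P[...,2]>62)&(P[...,2]<76);
                    if s.sum()>10: print('   shoulder n',s.sum(),cv2.minAreaRect(P[s][:,:2].astype(np.float32)))
                s=near&(P[...,2]>8)&(P[...,2]<50);print('   body',s.sum())
            else:
                q=plane(d,C,12)[mm][:,:2].astype(np.float32);rect=cv2.minAreaRect(q);(x,y),r=cv2.minEnclosingCircle(q)
                print(c,'tray',cen[i].round(),'z',z.round(1),'circ',round(x,1),round(y,1),round(r,1),'rect',np.round(rect[0],1),np.round(rect[1],1),round(rect[2],1))
E
python3 m.py
```

```text
top cam [354.   2. 957.]
blue cap [260. 168.] z 96.9 n 211 circ 587.7 -3.8 18.3 mean [587.9  -4.3] depthmean [587.7  -4.3  92.6]
   body 77
blue tray [318. 232.] z 6.0 circ 462.7 -143.4 36.5 rect [ 462.5 -143.6] [69.5 69.2] 0.8
red cap [328. 172.] z 96.3 n 242 circ 586.2 -152.8 19.6 mean [ 586.4 -153.4] depthmean [ 586.3 -153.4   92.3]
   body 93
red tray [187. 232.] z 5.7 circ 451.1 157.6 36.8 rect [450.3 156.9] [71.1 70.4] 48.4
yellow tray [186. 172.] z 5.8 circ 591.5 169.9 51.0 rect [591.5 169.8] [76.9 75.5] 80.2
yellow cap [403. 234.] z 957.3 n 264 circ 452.9 -304.9 19.9 mean [ 453.9 -305. ] depthmean [ 453.4 -303.7  112.7]
   shoulder n 264 ((453.126708984375, -305.22198486328125), (49.61840057373047, 49.90293502807617), 1.8855204582214355)
   body 145
green tray [252. 232.] z 5.0 circ 454.2 9.7 47.9 rect [455.2   9. ] [71.  71.1] 72.2
scene cam [1072. -234.  898.]
blue tray [191. 209.] z 7.2 circ 465.2 -143.7 39.3 rect [ 465.4 -143.2] [71.7 78.3] 73.3
blue cap [265. 214.] z 97.1 n 207 circ 590.8 -4.8 20.9 mean [590.9  -5. ] depthmean [590.9  -5.   92.1]
   body 187
red tray [301. 169.] z 6.4 circ 454.0 157.5 40.3 rect [453.2 156.6] [75.8 75.7] 9.9
red cap [200. 237.] z 96.6 n 241 circ 590.8 -154.4 20.3 mean [ 590.7 -154.1] depthmean [ 590.9 -154.2   92.4]
   body 191
yellow tray [332. 209.] z 6.6 circ 592.2 169.6 54.8 rect [593.6 169.6] [80.1 82.2] 79.9
yellow cap [113. 206.] z 113.5 n 223 circ 457.4 -305.6 20.8 mean [ 457.1 -305.3] depthmean [ 457.3 -305.3  109.3]
   shoulder n 261 ((457.701171875, -305.54296875), (49.124664306640625, 49.923465728759766), 0.4999034106731415)
   body 257
green cap [357. 128.] z 113.7 n 157 circ 452.2 300.0 22.1 mean [452.9 300.8] depthmean [453.1 300.6 109.3]
   shoulder n 204 ((451.2911376953125, 301.52099609375), (51.361698150634766, 50.85917663574219), 81.94564819335938)
   body 277
green tray [248. 187.] z 6.3 circ 456.4 8.7 52.8 rect [456.8   8.7] [75.9 81.8] 71.3
```

>>> {"api": "move_arm", "payload": {
  "rows": [
    [85, [0, 0, 0], -0.014],
    [85, [0, 0, 0], -0.014],
    [85, [0, 0, 0], -0.014],
    [85, [0, 0, 0], -0.014],
    [85, [0, 0, 0], -0.014],
    [85, [-0.109, -0.083, 0], 0],
    [85, [-0.109, -0.083, 0], 0],
    [85, [-0.109, -0.083, 0], 0],
    [85, [-0.109, -0.083, 0], 0],
    [85, [-0.109, -0.083, 0], 0],
    [85, [-0.109, -0.083, 0], 0],
    [85, [-0.109, -0.083, 0], 0]
  ]
}}

```text
time_s: 1.3
ee_pos: [453.4, 299.4, 303.3]
tcp_rot: [-180.0, -0.1, 180.0]
ft_force: [-0.7, 0.8, 0.0]
opening: 85.2
```

```bash
python3 - <<'E'
from plant import *
from h import *
f=grab_frame("wrist");s=get_state();print(s['ee_pos'],s['tcp_rot']);cv2.imwrite("pics/w1.png",f["img"][:,:,::-1])
img,hsv,d,C,P=setup(f);print(C)
m=mask(hsv,'green')&(P[...,2]>100);q=plane(d,C,109)[m][:,:2];print(m.sum(),cv2.minEnclosingCircle(q.astype(np.float32)),P[m].mean(0))
sh=(np.hypot(P[...,0]-452,P[...,1]-300)<45)&(P[...,2]>62)&(P[...,2]<76);print(sh.sum(),cv2.minAreaRect(P[sh][:,:2].astype(np.float32)))
E
```

```text
[458.1911371  295.63224895 302.58199675] [-179.73715852    0.20712738  179.67403695]
[381.63789606 300.66296997 373.27249765]
60 ((442.77386474609375, 184.99807739257812), 127.16024017333984) [429.05547479 297.72989358 143.07540749]
769 ((450.3807373046875, 304.65057373046875), (49.908424377441406, 49.61585235595703), 81.68575286865234)
```

View pics/w1.png

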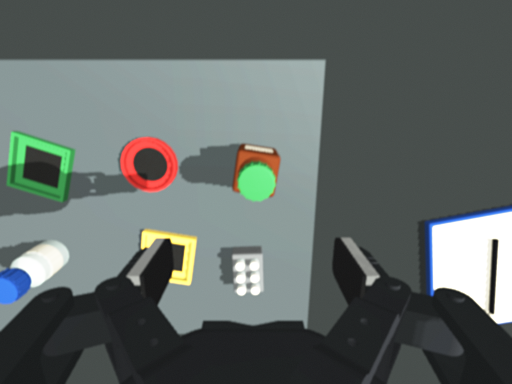

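```bash
python3 - <<'E'
from plant import *
from h import *
for k in range(2):
    f=grab_frame("wrist");s=get_state();print(s['time_s'],s['ee_pos'],s['tcp_rot'],s['joint_pos'])
    img,hsv,d,C,P=setup(f);print(C)
    print(hsv[182,257],P[182,257])
    m=mask(hsv,'green',110)&(P[...,2]>100)&(P[...,2]<118);q=plane(d,C,109)[m][:,:2];print(m.sum(),cv2.minEnclosingCircle(q.astype(np.float32)),q.mean(0))
    sh=(np.hypot(P[...,0]-452,P[...,1]-300)<45)&(P[...,2]>62)&(P[...,2]<76);print(sh.sum(),cv2.minAreaRect(P[sh][:,:2].astype(np.float32)))
E
```

```text
1.4 [455.69129595 297.52273581 302.55221598] [-1.79871622e+02  7.66293945e-03  1.79645371e+02] [26.13271029  5.67443018  8.61887415 92.99484199 -0.11832004 26.48740025]
[386.13238548 297.56492111 372.21828216]
[ 67 140 237] [456.3988908  300.41254069 108.71252841]
1135 ((449.5832824707031, 304.467529296875), 19.932825088500977) [449.30497484 304.64249374]
773 ((450.58453369140625, 304.65679931640625), (49.89289474487305, 49.93114471435547), 81.45391845703125)
1.45 [453.82778026 298.97658909 302.75584228] [-1.79947230e+02 -9.81696378e-02  1.79752841e+02] [ 2.63068514e+01  5.61049377e+00  8.57331151e+00  9.30742220e+01
 -3.31730253e-03  2.65539688e+01]
[383.85815563 299.34175406 372.43127333]
[ 67 139 237] [453.09097827 302.76958093 109.14219999]
1117 ((449.4291076660156, 304.3822326660156), 19.91304588317871) [449.27113792 304.64358012]
778 ((450.41705322265625, 304.7677001953125), (50.055423736572266, 49.64235305786133), 81.3015365600586)
```

```bash
python3 - <<'E'
from plant import *
from h import *
f=dict(np.load("top0.npz"));img,hsv,d,C,P=setup(f)
m=mask(hsv,'green',100)&(P[...,2]>103);q=plane(d,C,109)[m][:,:2];print(m.sum(),cv2.minEnclosingCircle(q.astype(np.float32)))
f=grab_frame("wrist");s=get_state();print(s['time_s'],s['ee_pos'])
img,hsv,d,C,P=setup(f)
for c in('green','red','yellow'):
    m=mask(hsv,c,110)&(P[...,2]<20)&(P[...,0]>350)
    k,lab,st,cen=cv2.connectedComponentsWithStats(m.astype(np.uint8))
    for i in range(1,k):
        if st[i,4]>150:
            q=plane(d,C,12)[lab==i][:,:2].astype(np.float32);print(c,st[i],cv2.minEnclosingCircle(q),cv2.minAreaRect(q))
E
```

```text
265 ((457.0826721191406, 145.57083129882812), 174.82220458984375)
1.5 [452.74205177 299.93765478 303.0450786 ]
green [   8  132   68   70 2376] ((456.2313232421875, 15.519704818725586), 55.27668762207031) ((455.4284973144531, 15.1083984375), (81.60546112060547, 78.82868957519531), 71.14570617675781)
red [ 121  137   58   55 1688] ((451.88330078125, 162.1268768310547), 38.78253936767578) ((451.96868896484375, 162.0271453857422), (77.11358642578125, 73.22844696044922), 89.77488708496094)
yellow [142 229  56  53 315] ((588.9146728515625, 175.35035705566406), 52.40765380859375) ((587.9182739257812, 174.30870056152344), (79.41423034667969, 75.94633483886719), 80.12691497802734)
yellow [169 241  24  41 218] ((598.19384765625, 190.88247680664062), 38.598045349121094) ((604.045654296875, 201.4861602783203), (25.66986083984375, 77.19010925292969), 61.10740661621094)
```

>>> {"api": "move_arm", "payload": {
  "rows": [
    [85, [0.002, 0.003, 0.06], 0],
    [85, [0, 0, 0.1], 0],
    [85, [0, 0, 0.1], 0],
    [85, [0, 0, 0.1], 0],
    [85, [0, 0, 0.08], 0],
    [85, [0, 0, 0.05], 0],
    [85, [0, 0, 0.02], 0],
    [85, [0, 0, 0], 0],
    [85, [0, 0, 0], 0],
    [70, [0, 0, 0], 0],
    [55, [0, 0, 0], 0],
    [45, [0, 0, 0], 0]
  ]
}}

```text
time_s: 2.7
ee_pos: [452.3, 301.8, 151.8]
tcp_rot: [180.0, 0.1, 180.0]
ft_force: [-0.2, -0.2, 0.5]
opening: 45.6
```

>>> {"api": "move_arm", "payload": {
  "rows": [
    [38, [0, 0, 0], 0],
    [30, [0, 0, 0], 0],
    [20, [0, 0, 0], 0],
    [20, [0, 0, 0], 0],
    [20, [0, 0, 0], 0]
  ]
}}

```text
time_s: 3.2
ee_pos: [452.4, 302.0, 151.7]
tcp_rot: [179.9, 0.1, -180.0]
ft_force: [0.2, 1.5, 4.2]
opening: 36.8
```

>>> {"api": "move_arm", "payload": {
  "rows": [
    [20, [0, 0, -0.01], 0],
    [20, [0, 0, -0.02], 0],
    [20, [0, 0, -0.04], 0],
    [20, [0, 0, -0.06], 0],
    [20, [0, 0, -0.07], 0],
    [20, [0, 0, -0.06], 0],
    [20, [0, 0, -0.04], 0],
    [20, [0, 0, -0.02], 0],
    [20, [0, 0, -0.01], 0],
    [20, [0, 0, 0], 0]
  ]
}}

```text
time_s: 4.2
ee_pos: [451.7, 301.6, 249.7]
tcp_rot: [-180.0, -0.0, -180.0]
ft_force: [0.1, 0.4, -0.1]
opening: 36.5
```

```bash
python3 - <<'E'
from plant import *
from h import *
s=get_state();print(s['ee_pos'],s['ft_force'],s['opening'])
f=grab_frame("scene");cv2.imwrite("pics/s2.png",f["img"][:,:,::-1])
E
```

```text
[451.73919861 301.55900686 249.67887326] [ 0.14285987  0.44398286 -0.13845843] 36.52936809679249
```

View pics/s2.png

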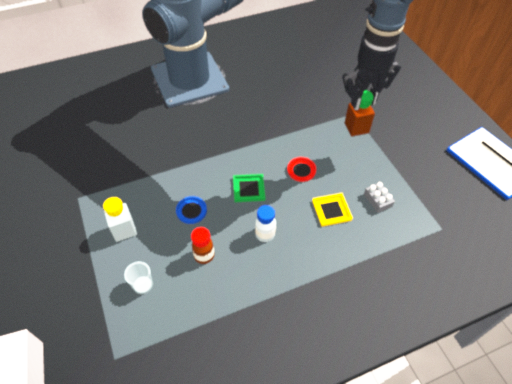

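>>> {"api": "move_arm", "payload": {
  "rows": [
    [20, [0, -0.02, 0], 0],
    [20, [0, -0.05, 0], 0],
    [20, [-0.004, -0.08, 0], 0],
    [20, [-0.004, -0.112, 0], 0],
    [20, [-0.004, -0.112, 0], 0],
    [20, [0, -0.112, 0], 0],
    [20, [0, -0.112, 0], 0],
    [20, [0, -0.112, 0], 0],
    [20, [0, -0.112, 0], 0],
    [20, [0, -0.08, 0], 0],
    [20, [0, -0.05, 0], 0],
    [20, [0, -0.02, 0], 0]
  ]
}}

```text
time_s: 5.45
ee_pos: [454.6, 7.9, 249.5]
tcp_rot: [-180.0, -0.1, 179.8]
ft_force: [-0.2, 0.2, -1.3]
opening: 36.4
```

>>> {"api": "move_arm", "payload": {
  "rows": [
    [20, [0, 0, 0], 0.004],
    [20, [0, 0, 0], 0.008],
    [20, [0, 0, 0], 0.008],
    [20, [0, 0, 0], 0.006],
    [20, [0, 0, 0], 0.002],
    [20, [0, 0, 0], 0],
    [20, [0, 0, 0], 0],
    [20, [0, 0, 0], 0]
  ]
}}

```text
time_s: 6.25
ee_pos: [455.4, 10.2, 249.9]
tcp_rot: [180.0, -0.0, 170.0]
ft_force: [-0.5, -0.5, -0.7]
opening: 36.8
```

```bash
cat > c.py <<'E'
import sys
from plant import *
from h import *
# usage: c.py color tag z_expected_tool  : tray + held bottle check
c,tag=sys.argv[1:3]
s=get_state();print(s['time_s'],s['ee_pos'].round(1),s['tcp_rot'].round(1),s['opening'].round(1))
for n in("top","scene"):
    f=grab_frame(n);cv2.imwrite(f"pics/{n}_{tag}.png",f["img"][:,:,::-1])
    img,hsv,d,C,P=setup(f)
    x,y=s['ee_pos'][:2]
    near=(np.hypot(P[...,0]-x,P[...,1]-y)<70)&(P[...,0]<720)
    m=mask(hsv,c,110)&near
    k,lab,st,cen=cv2.connectedComponentsWithStats(m.astype(np.uint8))
    for i in range(1,k):
        if st[i,4]>40:
            mm=lab==i;z=np.median(P[mm][:,2]);q=P[mm][:,:2].astype(np.float32)
            print(n,c,cen[i].round(),st[i,4],'z',z.round(1),P[mm][:,2].min().round(),'circ',np.round(cv2.minEnclosingCircle(q)[0],1),'rect',[np.round(a,1) for a in cv2.minAreaRect(q)])
E
python3 c.py green g1
```

```text
Traceback (most recent call last):
  File "c.py", line 6, in <module>
    s=get_state();print(s['time_s'],s['ee_pos'].round(1),s['tcp_rot'].round(1),s['opening'].round(1))
                                                                               ^^^^^^^^^^^^^^^^^^
AttributeError: 'float' object has no attribute 'round'
```

```bash
sed -i "s/s\['opening'\].round(1)/round(s['opening'],1)/" c.py; python3 c.py green g1
```

```text
6.25 [455.4  10.2 249.9] [180.  -0. 170.] 36.8
scene green [248. 134.] 275 z 207.6 183.0 circ [455.8   6.2] rect [array([455.7,  10. ]), array([34.4, 42.6]), np.float64(69.5)]
scene green [248. 187.] 618 z 6.2 -3.0 circ [451.3  12.3] rect [array([450.1,  12.4]), array([79.5, 92.7]), np.float64(69.2)]
```

View pics/scene_g1.png

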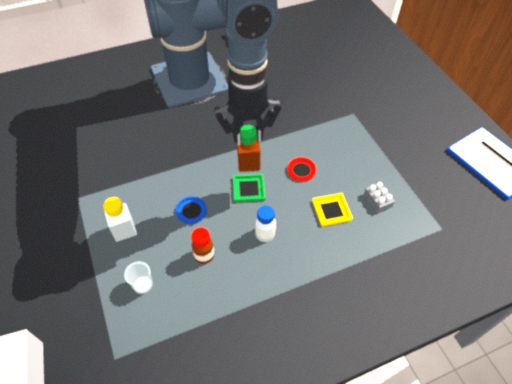

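>>> {"api": "move_arm", "payload": {
  "rows": [
    [20, [0, 0, 0.02], 0],
    [20, [0, 0, 0.04], 0],
    [20, [0, 0, 0.06], 0],
    [20, [0, 0, 0.06], 0],
    [20, [0, 0, 0.05], 0],
    [20, [0, 0, 0.04], 0],
    [20, [0, 0, 0.025], 0],
    [20, [0, 0, 0.013], 0],
    [20, [0, 0, 0.007], 0],
    [20, [0, 0, 0], 0],
    [20, [0, 0, 0], 0]
  ]
}}

```text
time_s: 7.45
ee_pos: [456.0, 10.0, 156.1]
tcp_rot: [180.0, 0.1, 169.9]
ft_force: [0.8, 0.7, -1.3]
opening: 36.7
```

```bash
python3 c.py green g2
```

```text
7.45 [456.   10.  156.1] [1.800e+02 1.000e-01 1.699e+02] 36.7
scene green [248. 162.] 236 z 113.7 94.0 circ [458.6   9.7] rect [array([456.2,  10.2]), array([34.8, 40. ]), np.float64(69.4)]
scene green [248. 191.] 391 z 7.2 -1.0 circ [455.6  11.4] rect [array([455.4,  10.1]), array([78. , 79.1]), np.float64(71.2)]
```

View pics/scene_g2.png

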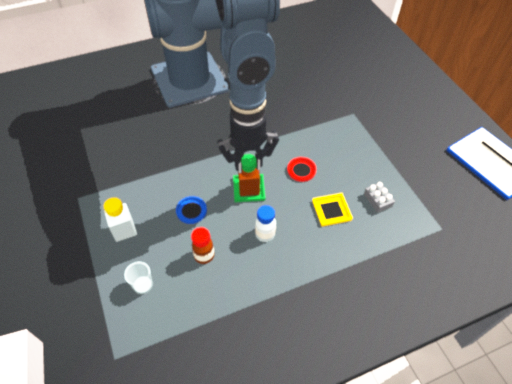

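>>> {"api": "move_arm", "payload": {
  "rows": [
    [20, [0, 0, 0.002], 0],
    [20, [0, 0, 0.001], 0],
    [20, [0, 0, 0], 0],
    [36, [0, 0, 0], 0],
    [40, [0, 0, 0], 0],
    [46, [0, 0, 0], 0],
    [60, [0, 0, 0], 0],
    [80, [0, 0, 0], 0],
    [85, [0, 0, 0], 0],
    [85, [0, 0, 0], 0],
    [85, [0, 0, 0], 0]
  ]
}}

```text
time_s: 8.65
ee_pos: [455.4, 10.0, 154.5]
tcp_rot: [-180.0, -0.0, 169.9]
ft_force: [-0.7, 0.5, 0.3]
opening: 85.0
```

>>> {"api": "move_arm", "payload": {
  "rows": [
    [85, [0, 0, -0.03], 0],
    [85, [0, 0, -0.08], 0],
    [85, [0, 0, -0.1], 0],
    [85, [0, 0, -0.1], 0],
    [85, [0, 0, -0.06], 0],
    [85, [0, 0, -0.03], 0],
    [85, [0, 0, 0], -0.014],
    [85, [0, 0, 0], -0.014],
    [85, [0, 0, 0], 0]
  ]
}}

```text
time_s: 9.55
ee_pos: [455.3, 10.1, 274.2]
tcp_rot: [180.0, -0.0, 180.0]
ft_force: [0.0, 0.9, 0.4]
opening: 85.1
```

```bash
python3 c.py green g3
```

```text
9.55 [455.3  10.1 274.2] [180.  -0. 180.] 85.1
scene green [249. 163.] 233 z 112.9 92.0 circ [455.2  10.2] rect [array([456.3,  10.3]), array([36.8, 38.4]), np.float64(45.1)]
scene green [248. 191.] 395 z 7.0 -1.0 circ [453.8  11.3] rect [array([454.7,  11. ]), array([78.7, 80.3]), np.float64(72.1)]
```

View pics/scene_g3.png

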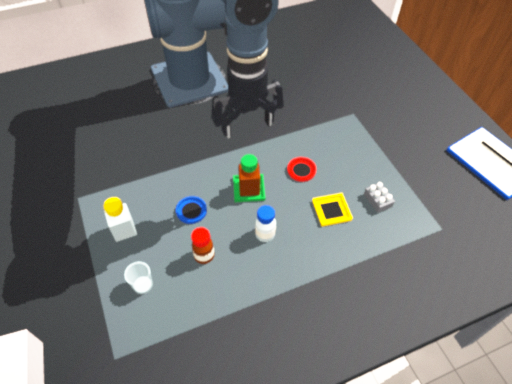

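>>> {"api": "move_arm", "payload": {
  "rows": [
    [85, [-0.037, -0.0455, 0], 0],
    [85, [-0.074, -0.091, 0], 0],
    [85, [-0.074, -0.091, 0], 0],
    [85, [-0.074, -0.091, 0], 0],
    [85, [-0.074, -0.091, 0], 0],
    [85, [-0.074, -0.091, 0], 0],
    [85, [-0.037, -0.0445, 0], 0],
    [85, [0, 0, 0], 0],
    [85, [0, 0, 0], 0],
    [85, [0, 0, 0], 0]
  ]
}}

```text
time_s: 10.65
ee_pos: [588.3, -153.1, 274.4]
tcp_rot: [180.0, -0.0, -180.0]
ft_force: [-0.4, -0.0, -0.1]
opening: 85.2
```

>>> {"api": "move_arm", "payload": {
  "rows": [
    [85, [0, 0, 0.04], 0],
    [85, [0, 0, 0.09], 0],
    [85, [0, 0, 0.1], 0],
    [85, [0, 0, 0.1], 0],
    [85, [0, 0, 0.07], 0],
    [85, [0, 0, 0.045], 0],
    [85, [0, 0, 0.02], 0],
    [85, [0, 0, 0.003], 0],
    [85, [0, 0, 0], 0],
    [85, [0, 0, 0], 0]
  ]
}}

```text
time_s: 11.65
ee_pos: [589.6, -153.8, 135.9]
tcp_rot: [-179.9, 0.2, -180.0]
ft_force: [0.5, 0.4, -1.0]
opening: 85.2
```

```bash
python3 c.py red r1
```

```text
11.65 [ 589.6 -153.8  135.9] [-179.9    0.2 -180. ] 85.2
scene red [200. 237.] 313 z 92.2 1.0 circ [ 568.3 -157.1] rect [array([ 571.8, -163.5]), array([79. , 38.4]), np.float64(27.2)]
```

View pics/scene_r1.png

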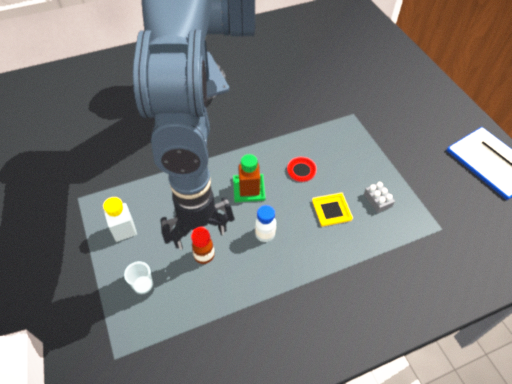

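Fingers straddle the red cap at (201,237). Close and lift.

>>> {"api": "move_arm", "payload": {
  "rows": [
    [70, [0, 0, 0.003], 0],
    [55, [0, 0, 0], 0],
    [46, [0, 0, 0], 0],
    [40, [0, 0, 0], 0],
    [36, [0, 0, 0], 0],
    [28, [0, 0, 0], 0],
    [20, [0, 0, 0], 0],
    [20, [0, 0, 0], 0],
    [20, [0, 0, 0], 0],
    [20, [0, 0, 0], 0]
  ]
}}

```text
time_s: 12.75
ee_pos: [588.8, -153.5, 133.5]
tcp_rot: [-180.0, 0.0, -180.0]
ft_force: [0.6, 1.1, 1.8]
opening: 36.9
```

>>> {"api": "move_arm", "payload": {
  "rows": [
    [20, [0, 0, -0.01], 0],
    [20, [0, 0, -0.03], 0],
    [20, [0, 0, -0.06], 0],
    [20, [0, 0, -0.08], 0],
    [20, [0, 0, -0.08], 0],
    [20, [0, 0, -0.08], 0],
    [20, [0, 0, -0.08], 0],
    [20, [0, 0, -0.06], 0],
    [20, [0, 0, -0.02], 0],
    [20, [0, 0, 0], 0]
  ]
}}

```text
time_s: 13.75
ee_pos: [589.1, -153.7, 284.6]
tcp_rot: [-179.9, 0.1, -180.0]
ft_force: [0.1, 0.3, -1.7]
opening: 36.3
```

```bash
python3 c.py red r2
```

```text
13.75 [ 589.1 -153.7  284.6] [-1.799e+02  1.000e-01 -1.800e+02] 36.3
scene red [193. 196.] 404 z 241.9 217.0 circ [ 591.5 -154. ] rect [array([ 590.1, -152.5]), array([36.9, 41.6]), np.float64(74.7)]
```

View pics/scene_r2.png

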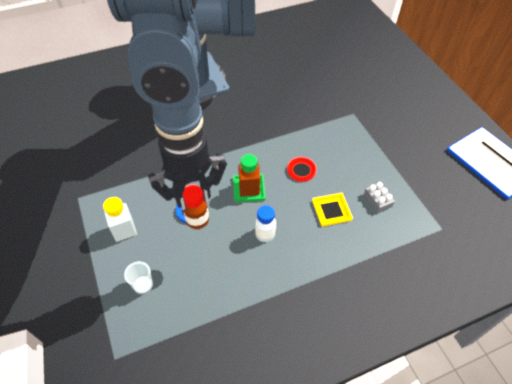

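>>> {"api": "move_arm", "payload": {
  "rows": [
    [20, [0.008, 0.018, 0], 0],
    [20, [0.023, 0.053, 0], 0],
    [20, [0.041, 0.094, 0], 0],
    [20, [0.052, 0.118, 0], 0],
    [20, [0.052, 0.118, 0], 0],
    [20, [0.052, 0.118, 0], 0],
    [20, [0.052, 0.118, 0], 0],
    [20, [0.052, 0.118, 0], 0],
    [20, [0.052, 0.117, 0], 0],
    [20, [0.041, 0.094, 0], 0],
    [20, [0.023, 0.053, 0], 0],
    [20, [0.007, 0.017, 0], 0]
  ]
}}

```text
time_s: 15.05
ee_pos: [450.4, 158.9, 282.1]
tcp_rot: [180.0, -0.1, -179.8]
ft_force: [-0.7, -0.1, -0.5]
opening: 36.4
```

>>> {"api": "move_arm", "payload": {
  "rows": [
    [20, [0, 0, 0], 0],
    [20, [0, 0, 0.02], 0],
    [20, [0, 0, 0.04], 0],
    [20, [0, 0, 0.06], 0],
    [20, [0, 0, 0.06], 0],
    [20, [0, 0, 0.06], 0],
    [20, [0, 0, 0.05], 0],
    [20, [0, 0, 0.03], 0],
    [20, [0, 0, 0.01], 0],
    [20, [0, 0, 0], 0],
    [20, [0, 0, 0], 0]
  ]
}}

```text
time_s: 16.15
ee_pos: [452.6, 157.3, 184.9]
tcp_rot: [180.0, 0.1, 180.0]
ft_force: [0.7, 0.2, -1.1]
opening: 36.6
```

```bash
python3 c.py red r3
```

```text
16.15 [452.6 157.3 184.9] [1.8e+02 1.0e-01 1.8e+02] 36.6
top red [189. 240.] 275 z 5.9 -1.0 circ [437.5 145.8] rect [array([434.1, 144.8]), array([33.9, 86.2]), np.float64(17.3)]
scene red [307. 136.] 216 z 143.8 119.0 circ [455.8 155.3] rect [array([458.9, 158.6]), array([29.1, 46.2]), np.float64(51.0)]
scene red [301. 171.] 340 z 6.5 -2.0 circ [447.3 158.9] rect [array([451.5, 156.4]), array([76.4, 72.4]), np.float64(49.9)]
```

View pics/scene_r3.png

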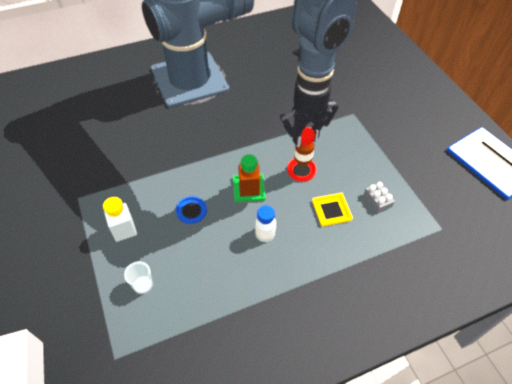

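>>> {"api": "move_arm", "payload": {
  "rows": [
    [20, [0, 0, 0.02], 0],
    [20, [0, 0, 0.04], 0],
    [20, [0, 0, 0.04], 0],
    [20, [0, 0, 0.03], 0],
    [20, [0, 0, 0.015], 0],
    [20, [0, 0, 0.007], 0],
    [20, [0, 0, 0.003], 0],
    [20, [0, 0, 0.001], 0],
    [20, [0, 0, 0], 0],
    [20, [0, 0, 0], 0]
  ]
}}

```text
time_s: 17.25
ee_pos: [452.4, 157.4, 137.8]
tcp_rot: [180.0, 0.0, -180.0]
ft_force: [-0.3, 0.4, -0.6]
opening: 36.5
```

>>> {"api": "move_arm", "payload": {
  "rows": [
    [36, [0, 0, 0], 0],
    [38, [0, 0, 0], 0],
    [42, [0, 0, 0], 0],
    [48, [0, 0, 0], 0],
    [60, [0, 0, 0], 0],
    [80, [0, 0, 0], 0],
    [85, [0, 0, 0], 0],
    [85, [0, 0, 0], 0],
    [85, [0, 0, 0], 0],
    [85, [0, 0, 0], 0]
  ]
}}

```text
time_s: 18.25
ee_pos: [452.1, 157.3, 137.4]
tcp_rot: [-180.0, -0.0, -180.0]
ft_force: [-0.4, 0.7, -0.2]
opening: 84.9
```

>>> {"api": "move_arm", "payload": {
  "rows": [
    [85, [0, 0, -0.03], 0],
    [85, [0, 0, -0.08], 0],
    [85, [0, 0, -0.1], 0],
    [85, [0, 0, -0.1], 0],
    [85, [0, 0, -0.1], 0],
    [85, [0, 0, -0.04], 0],
    [85, [0, 0, -0.01], 0],
    [85, [0, 0, 0], 0],
    [85, [0, 0, 0], 0]
  ]
}}

```text
time_s: 19.15
ee_pos: [451.4, 157.2, 273.6]
tcp_rot: [-180.0, -0.2, -180.0]
ft_force: [-0.1, -0.2, 0.3]
opening: 85.2
```

```bash
python3 c.py red r4
```

```text
19.15 [451.4 157.2 273.6] [-180.    -0.2 -180. ] 85.2
top red [185. 234.] 558 z 13.6 -1.0 circ [449.2 144.9] rect [array([442.8, 144.3]), array([ 51.6, 102.1]), np.float64(5.1)]
scene red [304. 149.] 228 z 95.6 73.0 circ [453.2 155.6] rect [array([452.8, 156.3]), array([38.2, 39. ]), np.float64(46.7)]
scene red [301. 172.] 269 z 7.2 -2.0 circ [448.1 159.2] rect [array([452.8, 156.2]), array([75.2, 69.4]), np.float64(52.9)]
```

View pics/scene_r4.png

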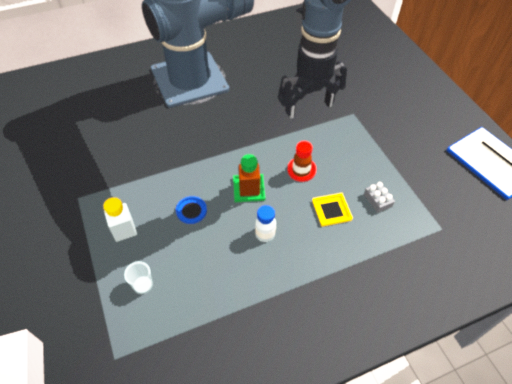

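>>> {"api": "move_arm", "payload": {
  "rows": [
    [85, [-0.038, -0.045, 0], 0],
    [85, [-0.076, -0.09, 0], 0],
    [85, [-0.077, -0.09, 0], 0],
    [85, [-0.076, -0.09, 0], 0],
    [85, [-0.077, -0.09, 0], 0],
    [85, [-0.076, -0.09, 0], 0],
    [85, [-0.038, -0.045, 0], 0],
    [85, [0, 0, 0], 0],
    [85, [0, 0, 0], 0],
    [85, [0, 0, 0], 0]
  ]
}}

```text
time_s: 20.25
ee_pos: [588.8, -3.8, 274.9]
tcp_rot: [180.0, -0.1, -179.9]
ft_force: [-0.6, 0.3, -0.6]
opening: 85.1
```

>>> {"api": "move_arm", "payload": {
  "rows": [
    [85, [0, 0, 0.04], 0],
    [85, [0, 0, 0.09], 0],
    [85, [0, 0, 0.1], 0],
    [85, [0, 0, 0.1], 0],
    [85, [0, 0, 0.07], 0],
    [85, [0, 0, 0.045], 0],
    [85, [0, 0, 0.02], 0],
    [85, [0, 0, 0.008], 0],
    [85, [0, 0, 0], 0],
    [85, [0, 0, 0], 0],
    [85, [0, 0, 0], 0]
  ]
}}

```text
time_s: 21.35
ee_pos: [590.4, -4.8, 134.9]
tcp_rot: [-180.0, 0.1, 180.0]
ft_force: [-0.8, -0.7, -1.2]
opening: 85.0
```

```bash
python3 c.py blue b1
```

```text
21.35 [590.4  -4.8 134.9] [-1.8e+02  1.0e-01  1.8e+02] 85.0
scene blue [265. 214.] 272 z 92.2 1.0 circ [565.7 -14.2] rect [array([573.2,   3. ]), array([37.5, 91.6]), np.float64(66.5)]
```

View pics/scene_b1.png

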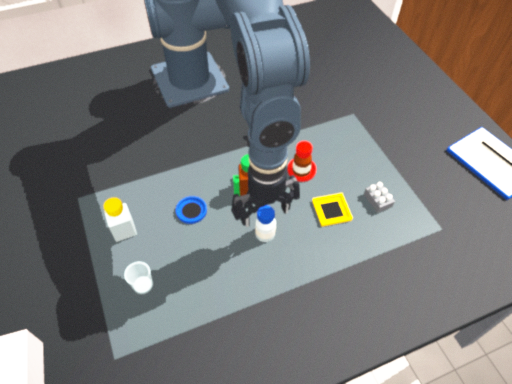

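>>> {"api": "move_arm", "payload": {
  "rows": [
    [70, [0, 0, 0.001], 0],
    [55, [0, 0, 0], 0],
    [46, [0, 0, 0], 0],
    [40, [0, 0, 0], 0],
    [36, [0, 0, 0], 0],
    [28, [0, 0, 0], 0],
    [20, [0, 0, 0], 0],
    [20, [0, 0, 0], 0],
    [20, [0, 0, 0], 0],
    [20, [0, 0, 0], 0]
  ]
}}

```text
time_s: 22.45
ee_pos: [589.7, -4.6, 133.4]
tcp_rot: [180.0, 0.0, -180.0]
ft_force: [1.3, 0.1, 1.6]
opening: 36.6
```

>>> {"api": "move_arm", "payload": {
  "rows": [
    [20, [0, 0, -0.01], 0],
    [20, [0, 0, -0.03], 0],
    [20, [0, 0, -0.06], 0],
    [20, [0, 0, -0.08], 0],
    [20, [0, 0, -0.08], 0],
    [20, [0, 0, -0.06], 0],
    [20, [0, 0, -0.05], 0],
    [20, [0, 0, -0.02], 0],
    [20, [0, 0, -0.01], 0],
    [20, [0, 0, 0], 0]
  ]
}}

```text
time_s: 23.45
ee_pos: [589.4, -4.7, 252.8]
tcp_rot: [180.0, -0.0, -180.0]
ft_force: [0.2, -1.0, -1.4]
opening: 36.2
```

```bash
python3 c.py blue b2
```

```text
23.45 [589.4  -4.7 252.8] [ 180.   -0. -180.] 36.2
scene blue [268. 181.] 290 z 211.5 193.0 circ [592.5  -5.6] rect [array([593.8,  -3.5]), array([31. , 42.6]), np.float64(57.8)]
```

>>> {"api": "move_arm", "payload": {
  "rows": [
    [20, [0.011, -0.012, 0], 0],
    [20, [0.033, -0.036, 0], 0],
    [20, [0.058, -0.064, 0], 0],
    [20, [0.072, -0.08, 0], 0],
    [20, [0.072, -0.08, 0], 0],
    [20, [0.071, -0.079, 0], 0],
    [20, [0.058, -0.064, 0], 0],
    [20, [0.033, -0.036, 0], 0],
    [20, [0.011, -0.012, 0], 0],
    [20, [0, 0, 0], 0],
    [20, [0, 0, 0], 0]
  ]
}}

```text
time_s: 24.65
ee_pos: [464.2, -143.1, 253.2]
tcp_rot: [180.0, 0.0, -180.0]
ft_force: [0.5, -0.2, -1.8]
opening: 36.4
```

>>> {"api": "move_arm", "payload": {
  "rows": [
    [20, [0, 0, 0.02], 0],
    [20, [0, 0, 0.04], 0],
    [20, [0, 0, 0.06], 0],
    [20, [0, 0, 0.06], 0],
    [20, [0, 0, 0.04], 0],
    [20, [0, 0, 0.01], 0],
    [20, [0, 0, 0], 0],
    [20, [0, 0, 0], 0]
  ]
}}

```text
time_s: 25.45
ee_pos: [464.3, -143.7, 184.9]
tcp_rot: [-180.0, 0.1, -180.0]
ft_force: [-0.3, 0.9, 0.3]
opening: 36.6
```

```bash
python3 c.py blue b3
```

```text
25.45 [ 464.3 -143.7  184.9] [-1.8e+02  1.0e-01 -1.8e+02] 36.6
top blue [308. 238.] 164 z 6.6 2.0 circ [ 444.5 -116. ] rect [array([ 451.2, -119.7]), array([56.9, 31.1]), np.float64(61.1)]
scene blue [184. 177.] 272 z 144.2 126.0 circ [ 467.4 -145.7] rect [array([ 466.3, -143.5]), array([35.7, 39.1]), np.float64(75.1)]
scene blue [191. 213.] 365 z 6.2 -1.0 circ [ 460.7 -143. ] rect [array([ 466.1, -143.6]), array([74.5, 70. ]), np.float64(79.3)]
```

View pics/scene_b3.png

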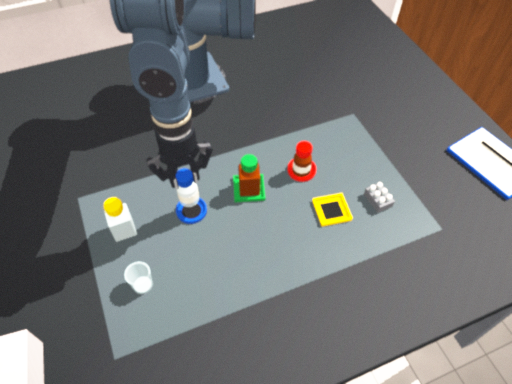

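Bottle (188,190) is centred above the blue tray (191,210). Lower 46.5 mm (0.155) and release.

>>> {"api": "move_arm", "payload": {
  "rows": [
    [20, [0, 0, 0.02], 0],
    [20, [0, 0, 0.04], 0],
    [20, [0, 0, 0.04], 0],
    [20, [0, 0, 0.03], 0],
    [20, [0, 0, 0.015], 0],
    [20, [0, 0, 0.007], 0],
    [20, [0, 0, 0.003], 0],
    [20, [0, 0, 0], 0],
    [20, [0, 0, 0], 0],
    [20, [0, 0, 0], 0]
  ]
}}

```text
time_s: 26.55
ee_pos: [464.1, -143.7, 138.2]
tcp_rot: [-180.0, 0.0, -180.0]
ft_force: [-0.6, 0.0, -0.8]
opening: 36.5
```

>>> {"api": "move_arm", "payload": {
  "rows": [
    [36, [0, 0, 0], 0],
    [38, [0, 0, 0], 0],
    [42, [0, 0, 0], 0],
    [48, [0, 0, 0], 0],
    [60, [0, 0, 0], 0],
    [80, [0, 0, 0], 0],
    [85, [0, 0, 0], 0],
    [85, [0, 0, 0], 0],
    [85, [0, 0, 0], 0],
    [85, [0, 0, 0], 0]
  ]
}}

```text
time_s: 27.55
ee_pos: [463.8, -143.6, 137.7]
tcp_rot: [180.0, -0.0, -180.0]
ft_force: [0.7, 0.3, -0.8]
opening: 84.9
```

>>> {"api": "move_arm", "payload": {
  "rows": [
    [85, [0, 0, -0.03], 0],
    [85, [0, 0, -0.08], 0],
    [85, [0, 0, -0.1], 0],
    [85, [0, 0, -0.1], 0],
    [85, [0, 0, -0.1], 0],
    [85, [0, 0, -0.04], 0],
    [85, [0, 0, -0.01], 0],
    [85, [0, 0, 0], 0],
    [85, [0, 0, 0], 0]
  ]
}}

```text
time_s: 28.45
ee_pos: [463.2, -143.3, 273.9]
tcp_rot: [179.9, -0.2, -180.0]
ft_force: [-0.4, -0.5, -0.3]
opening: 85.2
```

```bash
python3 c.py blue b4
```

```text
28.45 [ 463.2 -143.3  273.9] [ 179.9   -0.2 -180. ] 85.2
top blue [318. 233.] 466 z 14.2 -2.0 circ [ 465.1 -134.1] rect [array([ 455.5, -134.7]), array([94. , 59.3]), np.float64(88.5)]
scene blue [187. 190.] 251 z 95.8 1.0 circ [ 441.5 -131.9] rect [array([ 446.5, -126.6]), array([37.6, 87.8]), np.float64(47.6)]
scene blue [191. 214.] 298 z 6.8 -0.0 circ [ 460.9 -142.5] rect [array([ 466.9, -143.8]), array([74.1, 69. ]), np.float64(78.1)]
```

View pics/scene_b4.png

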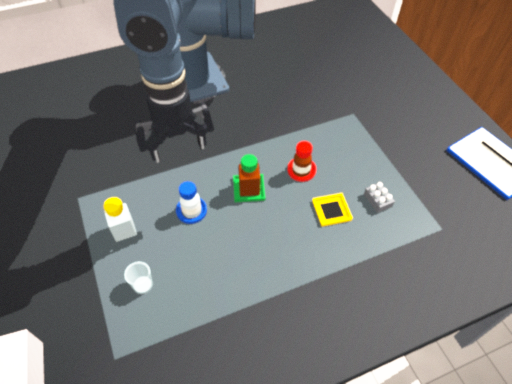

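>>> {"api": "move_arm", "payload": {
  "rows": [
    [85, [0.007, -0.045, 0], 0],
    [85, [0.01, -0.09, 0], 0],
    [85, [0.01, -0.09, 0], 0],
    [85, [0, -0.09, 0], 0],
    [85, [0, -0.09, 0], 0],
    [85, [0, -0.09, 0], 0],
    [85, [0, -0.044, 0], 0],
    [85, [0, 0, 0], 0],
    [85, [0, 0, 0], 0],
    [85, [0, 0, 0], 0]
  ]
}}

```text
time_s: 29.55
ee_pos: [455.7, -304.3, 275.7]
tcp_rot: [180.0, -0.0, -179.9]
ft_force: [-0.1, 0.8, -0.2]
opening: 84.8
```

>>> {"api": "move_arm", "payload": {
  "rows": [
    [85, [0, 0, 0.04], 0],
    [85, [0, 0, 0.08], 0],
    [85, [0, 0, 0.09], 0],
    [85, [0, 0, 0.08], 0],
    [85, [0, 0, 0.06], 0],
    [85, [0, 0, 0.04], 0],
    [85, [0, 0, 0.02], 0],
    [85, [0, 0, 0.005], 0],
    [85, [0, 0, 0], 0],
    [85, [0, 0, 0], 0],
    [85, [0, 0, 0], 0]
  ]
}}

```text
time_s: 30.65
ee_pos: [456.3, -305.7, 152.4]
tcp_rot: [-179.9, 0.1, -180.0]
ft_force: [0.3, 0.0, 0.2]
opening: 85.1
```

```bash
python3 c.py yellow y1
```

```text
30.65 [ 456.3 -305.7  152.4] [-1.799e+02  1.000e-01 -1.800e+02] 85.1
top yellow [403. 240.] 73 z 110.1 2.0 circ [ 443.9 -312.7] rect [array([ 443.1, -312.8]), array([10.1, 86.1]), np.float64(11.1)]
scene yellow [113. 207.] 285 z 109.0 90.0 circ [ 456.1 -306.1] rect [array([ 455.5, -305.4]), array([37.2, 38.4]), np.float64(73.9)]
```

View pics/scene_y1.png

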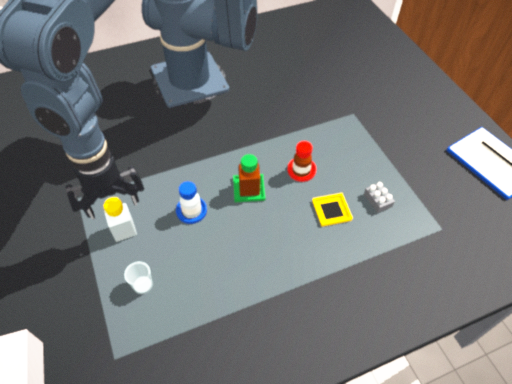

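>>> {"api": "move_arm", "payload": {
  "rows": [
    [70, [0, 0, 0.002], 0],
    [55, [0, 0, 0], 0],
    [46, [0, 0, 0], 0],
    [40, [0, 0, 0], 0],
    [36, [0, 0, 0], 0],
    [28, [0, 0, 0], 0],
    [20, [0, 0, 0], 0],
    [20, [0, 0, 0], 0],
    [20, [0, 0, 0], 0],
    [20, [0, 0, 0], 0]
  ]
}}

```text
time_s: 31.75
ee_pos: [455.9, -305.4, 150.8]
tcp_rot: [-180.0, 0.0, -180.0]
ft_force: [0.8, 0.1, 1.1]
opening: 36.4
```

>>> {"api": "move_arm", "payload": {
  "rows": [
    [20, [0, 0, -0.01], 0],
    [20, [0, 0, -0.03], 0],
    [20, [0, 0, -0.06], 0],
    [20, [0, 0, -0.08], 0],
    [20, [0, 0, -0.08], 0],
    [20, [0, 0, -0.08], 0],
    [20, [0, 0, -0.08], 0],
    [20, [0, 0, -0.06], 0],
    [20, [0, 0, -0.03], 0],
    [20, [0, 0, -0.01], 0],
    [20, [0, 0, 0], 0]
  ]
}}

```text
time_s: 32.85
ee_pos: [455.7, -305.2, 306.4]
tcp_rot: [180.0, -0.0, -180.0]
ft_force: [-0.3, -0.6, -0.8]
opening: 36.7
```

```bash
python3 c.py yellow y2
```

```text
32.85 [ 455.7 -305.2  306.4] [ 180.   -0. -180.] 36.7
top yellow [435. 232.] 121 z 265.3 249.0 circ [ 441.8 -303.3] rect [array([ 440.2, -303.3]), array([ 8.4, 49.3]), np.float64(0.4)]
scene yellow [ 92. 160.] 403 z 263.7 242.0 circ [ 456.4 -304.6] rect [array([ 455. , -307.1]), array([40.4, 38.3]), np.float64(12.0)]
```

View pics/scene_y2.png

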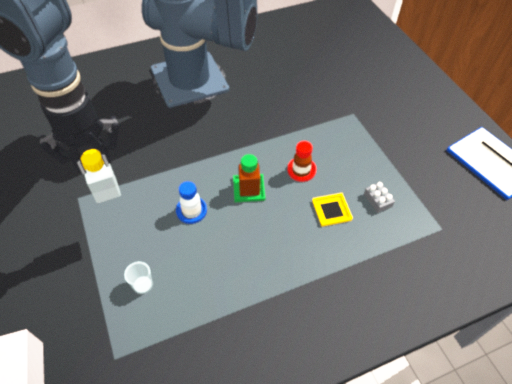

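>>> {"api": "move_arm", "payload": {
  "rows": [
    [20, [-0.005, 0.018, 0], 0],
    [20, [-0.016, 0.056, 0], 0],
    [20, [-0.028, 0.099, 0], 0],
    [20, [-0.036, 0.124, 0], 0],
    [20, [-0.036, 0.124, 0], 0],
    [20, [-0.036, 0.124, 0], 0],
    [20, [-0.036, 0.124, 0], 0],
    [20, [-0.036, 0.124, 0], 0],
    [20, [-0.036, 0.124, 0], 0],
    [20, [-0.036, 0.124, 0], 0],
    [20, [-0.036, 0.124, 0], 0],
    [20, [-0.036, 0.124, 0], 0]
  ]
}}

```text
time_s: 34.15
ee_pos: [567.1, 84.5, 306.3]
tcp_rot: [180.0, -0.0, -179.9]
ft_force: [0.1, -1.6, -0.8]
opening: 36.3
```

>>> {"api": "move_arm", "payload": {
  "rows": [
    [20, [-0.034, 0.121, 0], 0],
    [20, [-0.028, 0.099, 0], 0],
    [20, [-0.016, 0.056, 0], 0],
    [20, [-0.005, 0.018, 0], 0],
    [20, [0, 0, 0], 0],
    [20, [0, 0, 0], 0.005],
    [20, [0, 0, 0], 0.009],
    [20, [0, 0, 0], 0.009],
    [20, [0, 0, 0], 0.006],
    [20, [0, 0, 0], 0.002],
    [20, [0, 0, 0], 0],
    [20, [0, 0, 0], 0]
  ]
}}

```text
time_s: 35.35
ee_pos: [592.4, 169.1, 306.7]
tcp_rot: [-180.0, -0.0, 168.8]
ft_force: [0.1, -0.4, -1.3]
opening: 36.4
```

>>> {"api": "move_arm", "payload": {
  "rows": [
    [20, [0, 0, 0.02], 0],
    [20, [0, 0, 0.04], 0],
    [20, [0, 0, 0.06], 0],
    [20, [0, 0, 0.06], 0],
    [20, [0, 0, 0.06], 0],
    [20, [0, 0, 0.06], 0],
    [20, [0, 0, 0.04], 0],
    [20, [0, 0, 0.01], 0],
    [20, [0, 0, 0], 0],
    [20, [0, 0, 0], 0]
  ]
}}

```text
time_s: 36.35
ee_pos: [593.0, 169.7, 202.5]
tcp_rot: [180.0, 0.1, 168.8]
ft_force: [0.2, 0.4, -0.2]
opening: 36.7
```

```bash
python3 c.py yellow y3
```

```text
36.35 [593.  169.7 202.5] [1.800e+02 1.000e-01 1.688e+02] 36.7
top yellow [174. 159.] 123 z 161.6 147.0 circ [573.6 168.9] rect [array([576.8, 165.4]), array([45.6, 22.5]), np.float64(41.8)]
top yellow [189. 178.] 491 z 5.9 -2.0 circ [582.1 165.4] rect [array([574.3, 162.3]), array([ 68.1, 105.9]), np.float64(29.3)]
scene yellow [342. 173.] 247 z 161.1 140.0 circ [595.3 167.9] rect [array([598.1, 169.5]), array([28.8, 47.8]), np.float64(30.3)]
scene yellow [330. 213.] 520 z 6.5 0.0 circ [591.  170.3] rect [array([589.3, 174.3]), array([83.1, 87.4]), np.float64(80.4)]
```

View pics/scene_y3.png

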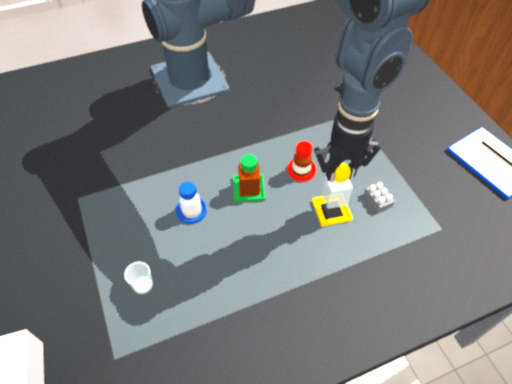

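>>> {"api": "move_arm", "payload": {
  "rows": [
    [20, [0, 0, 0.02], 0],
    [20, [0, 0, 0.04], 0],
    [20, [0, 0, 0.04], 0],
    [20, [0, 0, 0.03], 0],
    [20, [0, 0, 0.015], 0],
    [20, [0, 0, 0.007], 0],
    [20, [0, 0, 0.003], 0],
    [20, [0, 0, 0], 0],
    [20, [0, 0, 0], 0],
    [20, [0, 0, 0], 0]
  ]
}}

```text
time_s: 37.45
ee_pos: [592.8, 169.7, 155.5]
tcp_rot: [180.0, 0.0, 168.8]
ft_force: [0.1, -0.3, -1.9]
opening: 36.5
```

```bash
python3 c.py yellow y4
```

```text
37.45 [592.8 169.7 155.5] [180.    0.  168.8] 36.5
top yellow [179. 165.] 102 z 115.2 106.0 circ [571.9 165.3] rect [array([574. , 161.9]), array([37.8, 24.2]), np.float64(37.9)]
top yellow [190. 181.] 320 z 6.8 0.0 circ [574.3 156.6] rect [array([570.9, 157.2]), array([55.8, 92.8]), np.float64(21.3)]
scene yellow [338. 186.] 226 z 113.9 93.0 circ [594.2 167.7] rect [array([597.9, 170.2]), array([29. , 46.5]), np.float64(39.1)]
scene yellow [330. 215.] 407 z 7.2 -1.0 circ [590.4 171.6] rect [array([588.5, 174.2]), array([82.9, 87.3]), np.float64(80.1)]
```

View pics/scene_y4.png

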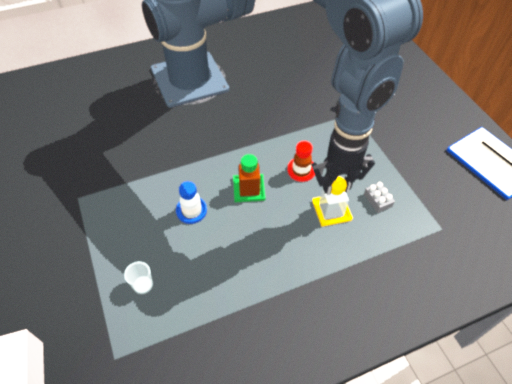

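>>> {"api": "move_arm", "payload": {
  "rows": [
    [36, [0, 0, 0], 0],
    [38, [0, 0, 0], 0],
    [42, [0, 0, 0], 0],
    [48, [0, 0, 0], 0],
    [60, [0, 0, 0], 0],
    [80, [0, 0, 0], 0],
    [85, [0, 0, 0], 0],
    [85, [0, 0, 0], 0],
    [85, [0, 0, 0], 0],
    [85, [0, 0, 0], 0]
  ]
}}

```text
time_s: 38.55
ee_pos: [592.5, 169.6, 155.1]
tcp_rot: [-180.0, -0.0, 168.8]
ft_force: [-0.7, 0.4, -0.0]
opening: 85.1
```

>>> {"api": "move_arm", "payload": {
  "rows": [
    [85, [0, 0, -0.03], 0],
    [85, [0, 0, -0.08], 0],
    [85, [0, 0, -0.1], 0],
    [85, [0, 0, -0.1], 0],
    [85, [0, 0, -0.1], 0],
    [85, [0, 0, -0.08], 0],
    [85, [0, 0, -0.01], 0],
    [85, [0, 0, 0], 0]
  ]
}}

```text
time_s: 39.35
ee_pos: [593.0, 169.7, 306.3]
tcp_rot: [179.9, 0.1, 168.8]
ft_force: [-0.4, 0.3, -0.3]
opening: 84.8
```

>>> {"api": "move_arm", "payload": {
  "rows": [
    [85, [0.05, 0.05, 0], 0],
    [85, [0.1, 0.09, 0], 0],
    [85, [0.1, 0.09, 0], 0],
    [85, [0.1, 0.09, 0], 0],
    [85, [0.1, 0.09, 0], 0],
    [85, [0.1, 0.09, 0], 0],
    [85, [0.1, 0.09, 0], 0],
    [85, [0.1, 0.09, 0], 0],
    [85, [0.1, 0.09, 0], 0],
    [85, [0.05, 0.05, 0], 0],
    [85, [0, 0, 0], 0],
    [85, [0, 0, 0], 0]
  ]
}}

```text
time_s: 40.55
ee_pos: [374.7, 462.9, 303.0]
tcp_rot: [-179.8, -0.1, 168.9]
ft_force: [0.2, -0.6, -0.3]
opening: 85.0
```

```bash
sed -e 's/np.load(n+"0.npz")/grab_frame(n)/' -e '1i from plant import *' -e 's/mask(hsv,c)/mask(hsv,c,110)/' m.py > m2.py; sed -i 's/;print(n,"cam",C.round())/;cv2.imwrite(f"pics\/{n}_end.png",img[:,:,::-1])/; ' m2.py; python3 m2.py; python3 -c "
from plant import *;print(get_state())"
```

```text
blue tray [319. 231.] z 13.0 circ 463.3 -143.8 38.2 rect [ 462.5 -143.5] [73.9 73.7] 0.9
red tray [186. 231.] z 13.0 circ 451.1 158.2 37.7 rect [451. 158.] [74.  73.2] 66.8
yellow cap [179. 161.] z 957.3 n 250 circ 590.9 168.7 20.0 mean [591.1 168.2] depthmean [589.1 166.8 116.3]
   shoulder n 189 ((590.6163330078125, 168.54522705078125), (50.5445442199707, 50.272850036621094), 79.60289001464844)
   body 249
yellow tray [189. 179.] z 7.3 circ 591.2 169.6 52.2 rect [590.6 170.5] [79.5 77.4] 80.6
green tray [252. 233.] z 12.7 circ 454.3 9.7 50.9 rect [454.9   9.8] [75.2 76.2] 71.1
blue cap [187. 189.] z 100.3 n 215 circ 464.8 -142.2 22.4 mean [ 464.5 -143.1] depthmean [ 467.2 -143.5   95.6]
   body 335
blue tray [191. 214.] z 7.2 circ 465.6 -143.4 40.0 rect [ 471.4 -144.2] [73.7 67.9] 79.8
red cap [304. 149.] z 100.8 n 190 circ 453.6 157.6 23.2 mean [452.8 156.1] depthmean [455.5 154.4  95.4]
   body 299
red tray [301. 172.] z 7.1 circ 454.2 156.5 40.3 rect [458.2 154.4] [74.9 70.6] 59.8
yellow cap [337. 185.] z 117.3 n 225 circ 591.5 167.4 23.3 mean [592.1 169. ] depthmean [594.3 167.
[... 510 characters left out ...]
4.4 rect [457.7   9. ] [77.3 84. ] 70.9
{'time_s': 40.65, 'joint_pos': array([ 4.44635360e+01,  1.36591366e+01,  1.77918367e+01,  9.42588805e+01,
       -3.32141751e-02,  5.56859493e+01]), 'joint_vel': array([-0.60147381, -0.3586141 ,  0.53044421,  0.13821485,  0.28740444,
        0.09133306]), 'tau': array([ 5.65613285e-01, -4.08454978e+01,  3.18389261e+01,  1.57537119e-02,
        2.64077674e-02, -1.80587056e-03]), 'ee_pos': array([375.65358642, 462.22431075, 303.87456665]), 'tcp_rot': array([-1.79877056e+02, -4.36979486e-02,  1.68777576e+02]), 'ft_force': array([ 0.43883254,  0.45141121, -1.26515846]), 'moment': array([-0.01917879,  0.03711948,  0.02240237]), 'opening': 85.05190449330844}
```

View pics/scene_end.png

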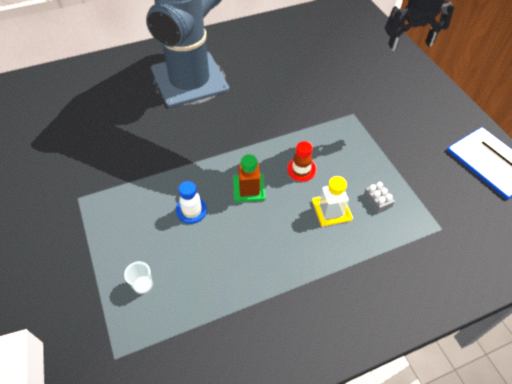

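View pics/top_end.png

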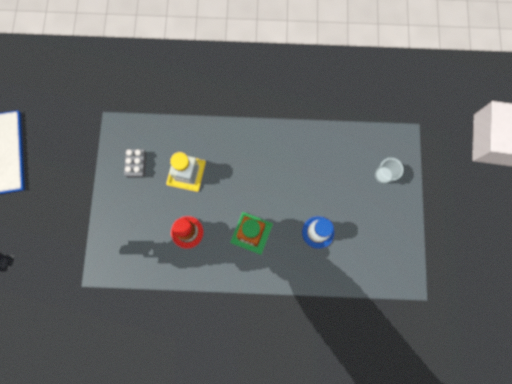

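All four bottles stand centred in their trays, with cap tops about 4 mm higher than before. The beaker (139,278) and vial block (379,195) have not moved.

```bash
python3 -c "
from plant import *;print(sign_off())"
```

```text
the job is handed in; nothing more can be done
None
```

All four bottles now stand upright in the trays that match their caps. I handed the job in at about 40.7 s of the 115 s allowed.

Final checks, with the arm clear of everything:

- **Position:** the last pictures show each cap centred on its tray to about 2–3 mm, against roughly 9 mm of play.
- **Height:** the cap tops sit about 3–4 mm higher than they did on the bench. That fits the bottles resting flat on the 4 mm tray floors.
- **Square bottles:** their sides are within about 2° (yellow) and 4° (green) of the tray sides.
- **Bystanders:** the beaker and vial block appear at the same pixels as before.
- **Forces:** the wrist force stayed below about 5 N in every reading.

**Disagreements between cameras:** the top and scene cameras differed by 2–4 mm in x, so I used their average. The wrist camera read about 4–6 mm off in y, so I did not use it. In the final top view, the cap check found only the yellow cap. The heights and centring of the other three come from the scene camera, but the top picture shows all four standing in their trays.

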